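Find the hidden catch of the altar's battery drawer

ROBOT

A 7-joint arm with a two-finger parallel gripper is mounted at the origin on the work surface. World frame = base frame: x ahead of the robot, y to its left, z up, the work surface at z = 0. Lengths are in m, angles in rad, forces in N, time in s.
With the tool pointing down it reaches from about 0.4 to 0.85 m from the base axis. Payload 10.4 kg.
Tool frame: the origin (TCP) lies midway between the tips of the shut fingers; the grasp point (between the pads) lies 19 mm behind it (manip.hold_point_z is the distance from the TCP to the grasp point, in m); z points along the fingers, y is the line along which they close (so a half turn about z gives the same grasp; the last joint's range is limited). The gripper opens to 85 mm and grips with 20 to 120 N. Pads are 22 mm wide; open, the fingers measure 114 mm over their backs; the gripper's body (76 mm by 85 mm) begins 54 mm behind the grasp point. The pads swing forward as they close: fully open they stand 13 mm farther back than shut.
Start: joints at [-1.22, 0.332, -0.065, 1.46, 0.022, 1.35, -0.088], TCP at [0.228, 0.582, 0.231] pointing down, gripper open.
Joint ranges: [-2.6, 2.6], [-0.5, 2.12], [-1.47, 1.34], [0.16, 2.42], [-1.27, 4.41], [0.06, 2.06], [-2.6, 2.6]. Speed limits (rad/s): [2.22, 2.22, 2.79, 2.79, 3.14, 3.14, 3.14].

INTERFACE

Orientations are given as a unit quaternion [x, y, z, w].
In Python, from workcell import manip, eyes, job gives the robot as it stands.
- The arm moves only by the shell command python3 -m crank 'ROWS' [FORCE]. ROWS is JSON, a list that holds one entry, the list of rows, each a list of 7 numbers: the finger opening in cm, from 0 to 8.54, then the shift along the world's x, y, z in cm, then the turn, a rotation vector about the world's x, y, z in degrees. In form: [[[hand, x, y, z, ax, ay, az], ...]]. A call has 1 to 20 rows; each row shifts and turns the commanded pose from where the row before left it; what a row does not reach is not made up. A row lasts 1/8 s, in which the tool goes at most 62.5 mm and 10.7 degrees, less where a joint would pass 70% of its speed; a pose out of reach is approached as far as the arm can. A call with a gripper value outside its range is refused whole. The fingers move at their own pace and stop on an object; FORCE is the grip in N (left out, the last holds). Time passes only in rows, so rows that do not move let the fingers close. It gives the time, the measured TCP pose, the force, the opening and the grip force at its end, in the units of the state.
- manip.get_obs(): the state, without advancing time (a new reading comes with each control period).
- eyes.camera(name): name is "side" or "top"; returns (picture, depth): 384x512x3 uint8, red, green, blue; 384x512 float32, m along the optical axis (not along the pixel's ray), 0 where there is no reading.
- eyes.camera_params(name): a dict with "fx", "fy", "cx", "cy" (pixels), "world_from_camera" (4x4, takes a point from camera to world coordinates). Camera axes: x right, y down, z forward; pixel columns grow to the right and rows downward; lengths in m; the calibration is good to about 2 mm. A picture is of the moment at which its call begins. camera_params takes no time and is no camera call.
- job.hand_in(): hands the job in; it is judged then, once.
The state is a dict: "clock": time; "joint_pos": joint angles; "joint_velocities": joint speeds; "tau": joint torques, N m; "position": TCP position; "ee_rot": TCP orientation; "ft_force": force on the tool from outside, world axes, zero at the start; "torque": the same for the moment, N m; "grip_width": opening from 0.0 (shut) to 1.0 (fully open); "grasp_force": force on a finger pad.
Only numpy, scipy, OpenCV 4.12 (cv2) and the standard library are available. Lean on these libraries where they do the work, as an engineer would, in place of code of your own. Each camera call takes 0.05 s, during which the arm holds its last target. There are 200 camera calls.

TASK

The battery drawer in the front of the altar's lowest step has no handle: a hidden push-tile, let into the plain wooden inlay on top of that step and made of the same wood, holds it shut. Feel along the inlay with the fingertips until a spot gives way, press it down until the drawer springs open, then take your hand away so that the tile comes up again. Do not pick up, push or knock the rooster, the clear box, the ladle or the incense dish that stand on the step.

Things in the scene. Friction and masses are not known exactly. Their poses are not given: they have to be found in the camera images.
- altar: fixed gold-painted altar, 620 mm wide (y), three steps rising away from the robot (+x), on a plinth 0 to 30 mm high. Origin under the steps (on the plinth), 100 mm behind the lowest step's front face. Above it: lowest tread 70 mm high, x -100 to 120; second 105 high, x 120 to 220; third 140 high, x 220 to 310. A fixed 85 x 150 x 4 mm mat lies on the lowest tread at x 68, y -130
- panel (a point): centre of the top face of the flat rigid wooden inlay in the lowest tread, 69 mm above the altar's origin; axes as the altar's (y along the inlay, z up). Inlay 250 mm long (y), 70 wide (x), 1 mm below the gold wood around it. The hidden tile sits in it on the long centre line (x = 0), its centre anywhere up to 75 mm either way along y
- catch (a joint): hidden tile's downward travel: 0 up, 0.007 m fully down. Tile of the inlay's wood, 45.5 mm square, sides parallel to the inlay's, in a 48 mm square hole, its top 2 mm below the inlay. A spring pushes it up, 2 N at the top, 4 to 5 N fully down. It frees the drawer at about 0.0045 and rises again by itself when let go
- drawer (a joint): battery drawer, 204 mm wide, 34 high, flush in the lowest step's front face under the inlay: 0 shut, 0.045 m fully out towards the robot (altar's -x). A 2 to 4 N spring opens it and keeps it open once the tile frees it; it does not open otherwise
- rooster: white ceramic rooster figurine, 105 mm tall, about 90 x 52 mm, loose on one end of the lowest tread; origin at the centre of its underside
- acrylic_box: clear acrylic box with a sliding lid, 75 x 55 x 50 mm, loose on the other end of the lowest tread; origin at the centre of its underside
- ladle: small stainless ladle, 165 mm long overall, bowl 48 mm across and 20 mm high, lying loose at the back of the lowest tread; origin under the bowl's centre, handle along its +x
- cone_dish: stubby aluminium incense cone dish, 60 mm across, 18 mm high, a 26 mm high cone fixed in it, loose on the mat at the back of the lowest tread; origin at the centre of its underside

How it is judged:
By the outcome, as a careful person would: the job done as asked, in the order asked, and still so for the second after the job is handed in, with the robot touching nothing.
It also fails if it takes over 48 s, if anything falls off the work surface, if the arm or the gripper's body presses on something with over 40 N, if the wrist force passes 120 N, or if a joint passes its speed limit or range.

## Working session

There is one attempt and no reset: what is moved stays moved. The work goes in short steps, Python scripts to look and compute and a shell command to move; the robot and the scene stay as the last step left them, time stands still between calls to the robot, and variables do not carry over. Pictures are saved under pics/ and viewed, at most 10 in all, crops included, and the job is handed in when it is done.

```bash
mkdir -p pics
python3 - <<'E'
from workcell import manip, eyes, job
import cv2,numpy as np
for n in("top","side"):
    p,d=eyes.camera(n); cv2.imwrite(f"pics/{n}0.png",p[:,:,::-1]); np.savez(f"{n}0.npz",p=p,d=d,**eyes.camera_params(n))
    print(eyes.camera_params(n))
o=manip.get_obs();print(o["position"],o["ee_rot"],o["clock"],o["ft_force"])
E
```

```text
{'fx': 391.8646991124511, 'fy': 391.8646991124511, 'cx': 262.99253496192927, 'cy': 192.0122115257896, 'world_from_camera': array([[ 0.01557507, -0.98975439,  0.14192836,  0.45887301],
       [-0.99986982, -0.01601535, -0.00196027,  0.02360089],
       [ 0.00421322, -0.14187936, -0.98987499,  1.01038714],
       [ 0.        ,  0.        ,  0.        ,  1.        ]])}
{'fx': 349.69828839031806, 'fy': 349.69828839031806, 'cx': 253.11517546318814, 'cy': 197.77911654951373, 'world_from_camera': array([[ 0.81591804, -0.40896674,  0.40868564,  0.25584671],
       [-0.57812076, -0.56809778,  0.58569728, -0.45769246],
       [-0.0073573 , -0.71415063, -0.69995339,  0.67426507],
       [ 0.        ,  0.        ,  0.        ,  1.        ]])}
[0.22810167 0.58153203 0.23061101] [ 1.85799766e-01  9.82587433e-01 -6.11419815e-04 -9.80819143e-05] 0.1 [-0.50092988 -0.77135432  0.34445882]
```

View pics/top0.png

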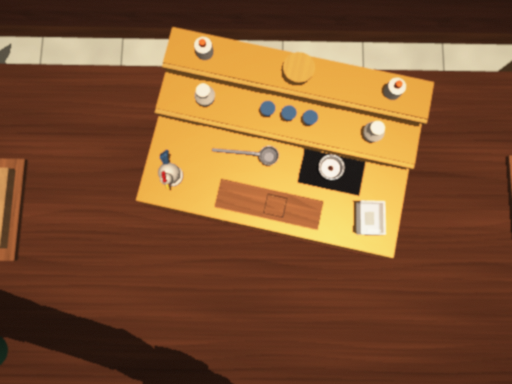

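View pics/side0.png

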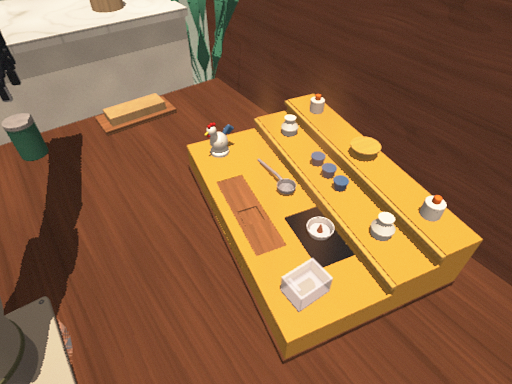

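The top view shows the inlay at px (217–322, 180–228), with a faint square tile outline near (276, 206). The rooster is at (170,174), the box at (370,218), the ladle at (268,156) and the dish at (331,167). The side view shows the same outline near (250,214).

```bash
cat > h.py <<'E'
import numpy as np,cv2
def ray(P,uv,z):
    T=P["world_from_camera"];uv=np.atleast_2d(uv).astype(float)
    r=np.c_[(uv[:,0]-P["cx"])/P["fx"],(uv[:,1]-P["cy"])/P["fy"],np.ones(len(uv))]@T[:3,:3].T
    return T[:3,3]+r*((z-T[2,3])/r[:,2])[:,None]
E
python3 - <<'E'
from h import *
box={"top":(205,170,335,235),"side":(205,165,295,260)}
tl={"top":(276,206),"side":(250,214)}
for n in box:
    D=np.load(f"{n}0.npz");p=D["p"];hsv=cv2.cvtColor(p,cv2.COLOR_RGB2HSV)
    x0,y0,x1,y1=box[n];m=np.zeros(p.shape[:2],np.uint8)
    m[y0:y1,x0:x1]=(hsv[y0:y1,x0:x1,0]<14)&(hsv[y0:y1,x0:x1,2]>50)
    c=max(cv2.findContours(m*255,0,2)[0],key=cv2.contourArea)
    w=ray(D,c[:,0],.099)[:,:2]
    (cc,s,a)=cv2.minAreaRect((w*1000).astype(np.float32));print(n,cc,s,a, "tile~",ray(D,tl[n],.099), "depth z at", tl[n])
    u,v=tl[n];z=D["d"][v,u];T=D["world_from_camera"];print((T@[(u-D["cx"])/D["fx"]*z,(v-D["cy"])/D["fy"]*z,z,1]))
    crop=p[y0:y1,x0:x1,::-1];cv2.imwrite(f"pics/{n}c.png",cv2.resize(crop,None,fx=6,fy=6,interpolation=cv2.INTER_CUBIC))
E
```

```text
top (562.147705078125, 9.001113891601562) (242.2709503173828, 65.00220489501953) 78.2588882446289 tile~ [[ 0.55700715 -0.00912532  0.099     ]] depth z at (276, 206)
[ 0.55865065 -0.0096734   0.08373658  1.        ]
side (557.8016357421875, -3.100555419921875) (241.36764526367188, 66.55705261230469) 78.31158447265625 tile~ [[ 0.55598904 -0.01467943  0.099     ]] depth z at (250, 214)
[ 0.56355773 -0.00350798  0.08449355  1.        ]
```

View pics/topc.png

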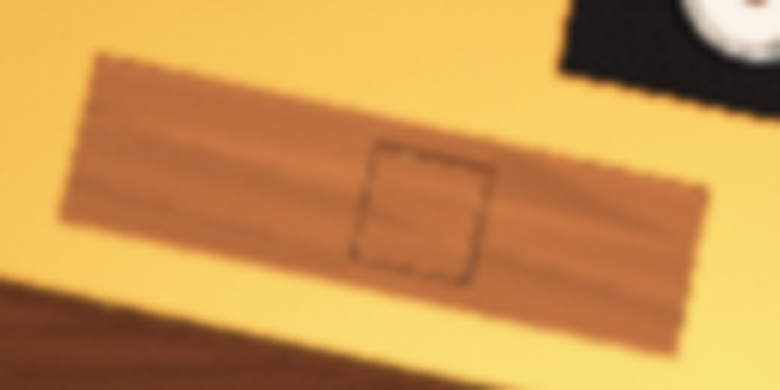

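The crop shows the tile outline with corners (376,143), (494,170), (467,283), (350,257), so its centre is at full-image (275.2, 205.4). The depth puts the surface at z≈0.084, meaning the plinth is about 15 mm high. I'll recompute with that height.

Run:
```python
from h import *
from scipy.spatial.transform import Rotation as R
D=np.load("top0.npz");S=np.load("side0.npz")
for z in(.08,.084,.088):
    for n,P,b in(("top",D,(205,170,335,235)),("side",S,(205,165,295,260))):
        p=P["p"];hsv=cv2.cvtColor(p,cv2.COLOR_RGB2HSV);x0,y0,x1,y1=b;m=np.zeros(p.shape[:2],np.uint8)
        m[y0:y1,x0:x1]=(hsv[y0:y1,x0:x1,0]<14)&(hsv[y0:y1,x0:x1,2]>50)
        c=max(cv2.findContours(m*255,0,2)[0],key=cv2.contourArea)
        print(z,n,cv2.minAreaRect((ray(P,c[:,0],z)[:,:2]*1000).astype(np.float32)))
        if z==.084:
            T=P["world_from_camera"];v,u=np.nonzero(m);d=P["d"][v,u]
            print("median z",np.median((np.c_[(u-P["cx"])/P["fx"]*d,(v-P["cy"])/P["fy"]*d,d]@T[:3,:3].T+T[:3,3])[:,2]))
k=np.array([(376,143),(494,170),(467,283),(350,257)])/6+[205,170]-.4
q=ray(D,k,.084);print(q,q.mean(0),np.linalg.norm(np.diff(q,axis=0),axis=1))
print(R.from_quat([1.85799766e-01,9.82587433e-01,-6.1e-4,-1e-4]).as_matrix())
```

```text
0.08 top ((564.3007202148438, 8.696769714355469), (247.3216552734375, 66.35736846923828), 78.25886535644531)
0.08 side ((567.7747192382812, 11.913825988769531), (249.33956909179688, 68.75533294677734), 78.31159210205078)
0.084 top ((563.8475952148438, 8.760810852050781), (246.25836181640625, 66.07203674316406), 78.2588882446289)
median z 0.08473352830554781
0.084 side ((565.6751098632812, 8.7529296875), (247.6613006591797, 68.29252624511719), 78.31159973144531)
median z 0.08389243241183753
0.088 top ((563.3942260742188, 8.824905395507812), (245.1950225830078, 65.78678131103516), 78.25886535644531)
0.088 side ((563.5755004882812, 5.5919952392578125), (245.9829864501953, 67.82975769042969), 78.31159210205078)
[[ 0.58843694  0.01151144  0.084     ]
 [ 0.57836517 -0.03551614  0.084     ]
 [ 0.53325029 -0.0251722   0.084     ]
 [ 0.54279872  0.02114499  0.084     ]] [ 0.56071278 -0.00700798  0.084     ] [0.04809401 0.04628553 0.04729117]
[[-9.30956874e-01  3.65128909e-01 -4.23193202e-04]
 [ 3.65129153e-01  9.30956150e-01 -1.16159672e-03]
 [-3.01582280e-05 -1.23591662e-03 -9.99999236e-01]]
```

```bash
python3 -m crank '[[[0,2.4,-4.2,0,0,0,0],[0,2.4,-4.2,0,0,0,0],[0,2.4,-4.2,0,0,0,0],[0,2.4,-4.2,0,0,0,0],[0,2.4,-4.2,0,0,0,0],[0,2.4,-4.2,0,0,0,0],[0,2.4,-4.2,0,0,0,0],[0,2.4,-4.2,0,0,0,0],[0,2.4,-4.2,0,0,0,0],[0,2.4,-4.2,0,0,0,0],[0,2.4,-4.2,0,0,0,0],[0,2.4,-4.2,0,0,0,0],[0,2.4,-4.2,0,0,0,0],[0,2.1,-4.2,0,0,0,9.7],[0,0,0,-4,0,0,0],[0,0,0,-4,0,0,0],[0,0,0,0,0,0,0]]]' 20
```

```text
clock: 2.22
position: [0.5591, -0.0062, 0.1487]
ee_rot: [0.102, 0.995, -0.001, -0.003]
ft_force: [0.1, -0.2, 0.2]
grip_width: -0.001
grasp_force: 0.0
```

```bash
python3 -m crank '[[[0,0.2,-0.1,-2,0,0,0],[0,0,0,-2,0,0,0],[0,0,0,-1.3,0,0,0],[0,0,0,-0.3,0,0,0],[0,0,0,-0.3,0,0,0],[0,0,0,0,0,0,0],[0,0,0,0,0,0,0]]]'; python3 -m crank '[[[0,0,0,-0.2,0,0,0],[0,0,0,0,0,0,0],[0,0,0,0,0,0,0]]]';python3 -m crank '[[[0,0,0,-0.2,0,0,0],[0,0,0,0,0,0,0],[0,0,0,0,0,0,0]]]'
```

```text
clock: 3.1
position: [0.5635, -0.0071, 0.0928]
ee_rot: [0.102, 0.995, 0.0, 0.0]
ft_force: [0.0, -0.2, -0.4]
grip_width: -0.005
grasp_force: 0.0
clock: 3.48
position: [0.5632, -0.0071, 0.0903]
ee_rot: [0.102, 0.995, 0.0, -0.0]
ft_force: [-0.6, -0.7, 0.9]
grip_width: 0.001
grasp_force: 0.0
clock: 3.85
position: [0.5632, -0.0071, 0.0883]
ee_rot: [0.102, 0.995, 0.0, -0.0]
ft_force: [0.6, 0.2, 0.8]
grip_width: -0.0
grasp_force: 0.0
```

```bash
for i in 1 2 3 4; do python3 -m crank '[[[0,0,0,-0.15,0,0,0],[0,0,0,0,0,0,0]]]' | grep -E "pos|ft"; done
```

```text
position: [0.5631, -0.0071, 0.0867]
ft_force: [0.1, 1.0, 0.6]
position: [0.5631, -0.0071, 0.0852]
ft_force: [0.0, -0.1, -0.6]
position: [0.5631, -0.0071, 0.0837]
ft_force: [-0.5, -0.6, 0.1]
position: [0.5633, -0.0071, 0.0824]
ft_force: [0.0, 0.3, 2.0]
```

```bash
for i in 1 2 ; do python3 -m crank '[[[0,0,0,-0.15,0,0,0],[0,0,0,0,0,0,0]]]' | grep -E "pos|ft"; done
```

```text
position: [0.5633, -0.0072, 0.0809]
ft_force: [-1.4, 0.1, 2.4]
position: [0.5633, -0.0071, 0.0793]
ft_force: [0.3, 0.2, 3.8]
```

Force is rising softly (2 → 3.8 N), so the spot gives way. Pressing on to about 6 mm.

```bash
for i in 1 2 ; do python3 -m crank '[[[0,0,0,-0.12,0,0,0],[0,0,0,0,0,0,0]]]' | grep -E "pos|ft|clock"; done
python3 - <<'E'
from workcell import eyes
import cv2
p,d=eyes.camera("top");a=p[150:300,130:410,::-1]
cv2.imwrite("pics/t1.png",cv2.resize(a,None,fx=2.7,fy=2.7))
E
```

```text
clock: 5.6
position: [0.5633, -0.0071, 0.0781]
ft_force: [0.0, -0.1, 3.7]
clock: 5.85
position: [0.5633, -0.0071, 0.0769]
ft_force: [0.4, -0.6, 3.2]
```

View pics/t1.png

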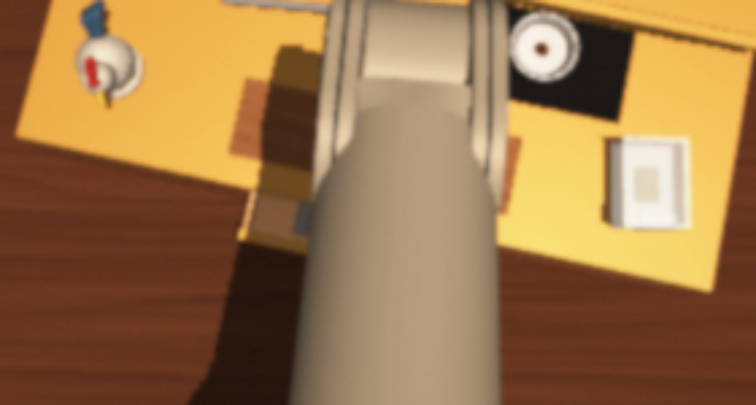

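The drawer is out, visible at crop (275,215) left of the arm, and the objects haven't moved. I'll lift straight up and clear the view.

```bash
python3 -m crank '[[[0,0,0,0.3,0,0,0],[0,0,0,0.6,0,0,0],[0,0,0,1.5,0,0,0],[0,0,0,4,0,0,0],[0,0,0,5,0,0,0],[0,0,0,5,0,0,0],[0,-3,4,0,0,0,0],[0,-3,4.5,0,0,0,0],[0,-3,4.5,0,0,0,0],[0,-3,4.5,0,0,0,0],[0,-3,4.5,0,0,0,0],[0,-3,4.5,0,0,0,0],[0,-3,4.5,0,0,0,0],[0,-1,4.5,0,0,0,0],[0,0,0,0,0,0,0],[0,0,0,0,0,0,0]]]'
python3 - <<'E'
from workcell import eyes
from h import *
p,d=eyes.camera("top");cv2.imwrite("pics/t2.png",cv2.resize(p[150:300,130:410,::-1],None,fx=2.7,fy=2.7))
P=eyes.camera_params("top")
q,e=eyes.camera("side");cv2.imwrite("pics/s2.png",q[:,:,::-1])
T=P["world_from_camera"]
def h(d,u,v):
    u,v=[a.ravel() for a in np.meshgrid(np.arange(u-4,u+5),np.arange(v-4,v+5))];z=d[v,u]
    return np.median((np.c_[(u-P["cx"])/P["fx"]*z,(v-P["cy"])/P["fy"]*z,z]@T[:3,:3].T+T[:3,3])[:,2])
d0=np.load("top0.npz")["d"]
print("tile before/after",h(d0,275,205),h(d,275,205),"panel",h(d0,240,198),h(d,240,198))
E
```

```text
clock: 7.9
position: [0.3435, 0.3472, 0.2413]
ee_rot: [0.102, 0.995, -0.0, 0.0]
ft_force: [0.6, -0.3, -0.1]
grip_width: -0.001
grasp_force: 0.0
tile before/after 0.0837512623331077 0.08360628252797919 panel 0.08536067311739504 0.0852032598211031
```

View pics/t2.png

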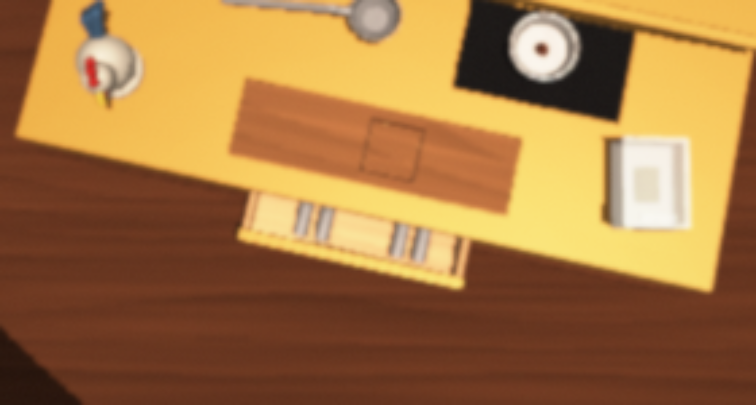

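View pics/s2.png

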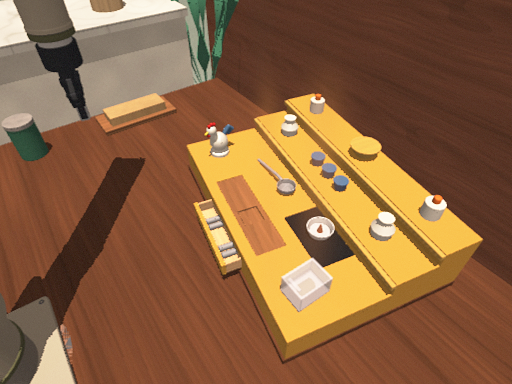

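Both views show the drawer open, at crop (350,240) and side (217,235). The tile's height is back to what it was before the press, the four objects are where they were, and the arm is clear.

```bash
python3 -c "from workcell import job; print(job.hand_in())"
```

```text
the job is handed in; nothing more can be done
None
```

The drawer is open, the tile has come back up, the rooster, box, ladle and dish look unmoved in the camera views, the arm is clear, and I handed the job in at about 8 s on the robot's clock. I found the tile by its faint outline in the top camera view and confirmed it by touch there, rather than feeling along the whole inlay.

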